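# Put the lids back on the parts tins

## Robot

A 6-joint arm with a two-finger parallel gripper is mounted at the origin on a cart in front of the work surface, level with it; the furniture and walls round the work are solid. World frame = base frame: x ahead of the robot, y to its left, z up, the work surface at z = 0. Lengths are in m, angles in degrees, forces in N, time in s.
With the tool pointing down it reaches from about 0.375 to 0.9 m from the base axis. Payload 3.1 kg.
Tool frame: the origin (TCP) lies where the fingers leave the gripper's body, on its centre line; the fingertips stand 70 mm ahead of it and the grasp point (between the pads) lies 51 mm ahead of it; y points along the fingers, z is the direction in which the jaws open and shut, and the axes are right-handed (so a half turn about y gives the same grasp; the last joint's range is limited). The gripper opens to 87 mm and grips with 3 to 60 N. Pads are 19 mm wide; open, the fingers measure 117 mm over their backs; the gripper's body (75 mm by 190 mm) begins 51 mm behind the grasp point.
Start: joints at [34.292, 30.224, 82.088, -0, 67.689, -10.227], TCP at [0.446, 0.438, 0.292] pointing down, gripper open.
Joint ranges: [-176.69, 176.69], [-43.24, 126.21], [12.49, 139.97], [-82, 262], [0, 151.66], [-163.58, 163.58]. Speed limits (degrees/s): [159.86, 159.86, 180, 180, 180, 180].

## Interface

Orientations are given as a 3x3 rotation matrix whose columns are the frame's x, y, z axes.
In Python, from rig import bot gives the robot as it stands.
- The arm moves only by the shell command python3 -m pendant 'ROWS'. ROWS is JSON, a list of rows, each a list of 3 entries, a list of its own where there are three numbers: the shift along the tool's x, y, z in cm, then the turn, a rotation vector about the tool's x, y, z in rad, then the closure, from 0 (fully open) to 1 (shut). In form: [[[dx, dy, dz], [ax, ay, az], jaw], ...]. A call has 1 to 20 rows; each row shifts and turns the commanded pose from where the row before left it, along the tool's axes as they then stand; what a row does not reach is not made up. A row lasts 1/12 s, in which the tool goes at most 41.7 mm and 7.16 degrees, less where a joint would pass 70% of its speed; a pose out of reach is approached as far as the arm can. A call with a gripper value outside its range is refused whole. The fingers move at their own pace and stop on an object; the grip force is fixed at half the most. Time passes only in rows, so rows that do not move let the fingers close. It gives the time, the measured TCP pose, the force and the opening at its end, in the units of the state.
- bot.read_state(): the state, without advancing time (a new reading comes with each control period).
- bot.capture(name): name is "side" or "top" or "wrist"; returns a dict with "img" (420x560x3 uint8, red, green, blue), "fx", "fy", "cx", "cy" (pixels), "k1" (the pictures are not rectified: a ray, as slopes to the right and down, at radius r is drawn at 1 + k1 r^2 times it, then the intrinsics apply), "R" (3x3) and "t" (3): a world point X has camera coordinates R X + t. Camera axes: x right, y down, z forward; pixel columns grow to the right and rows downward; lengths in m; the calibration is good to about 2 mm. A picture is of the moment at which its call begins. There is no depth.
- bot.hand_in(): hands the job in, once; it reports no verdict.
The state is a dict: "time_s": time; "joint_positions": joint angles; "qvel": joint speeds; "tau": joint torques, N m; "position": TCP position; "tcp_rot": TCP orientation; "force": force on the tool from outside, world axes, zero at the start; "moment": the same for the moment, N m; "opening": opening from 0.0 (shut) to 1.0 (fully open).
Only numpy, scipy, OpenCV 4.12 (cv2) and the standard library are available. Lean on these libraries where they do the work, as an engineer would, in place of code of your own. Each camera call takes 0.05 s, during which the arm holds its last target.

## Task

Close the three open parts tins so that no dust gets in: put each of the three loose lids on the tin of its own size, plug down and fully seated on the rim all round. Leave the tins standing where they are, do not disturb the check weight, the ink bottle or the closed jar, and let go of everything at the end.

Things in the scene. Friction and masses are not known exactly. Their poses are not given: they have to be found in the camera images.
- tin_small: the small open tin: an upright round dark steel tin standing loose on the table, outside diameter 58 mm, inside 52 mm, 70 mm tall, wall 3 mm, half full of small parts; its origin is the centre of its underside, z axis up through the mouth
- lid_small_knob (a point): the small lid, for the small tin: loose dark steel disc 66 mm across, 4 mm thick; under it a chamfered black plug 40 mm across, 8 mm deep (6 mm play all round in the tin); on top a wooden round upright knob, 24 mm across, 40 mm tall. Point: centre of the knob, 20 mm above the disc's top, 24 mm above its underside (which sits on the rim), 32 mm above the plug's foot and the table at the start; z up along the knob
- tin_medium: the medium open tin: an upright round dark steel tin standing loose on the table, outside diameter 82 mm, inside 76 mm, 60 mm tall, wall 3 mm, half full of small parts; its origin is the centre of its underside, z axis up through the mouth
- lid_medium_knob (a point): the medium lid, for the medium tin: loose dark steel disc 90 mm across, 4 mm thick; under it a chamfered black plug 64 mm across, 8 mm deep (6 mm play all round in the tin); on top a wooden round upright knob, 24 mm across, 40 mm tall. Point: centre of the knob, 20 mm above the disc's top, 24 mm above its underside (which sits on the rim), 32 mm above the plug's foot and the table at the start; z up along the knob
- tin_large: the large open tin: an upright round dark steel tin standing loose on the table, outside diameter 106 mm, inside 100 mm, 50 mm tall, wall 3 mm, half full of small parts; its origin is the centre of its underside, z axis up through the mouth
- lid_large_knob (a point): the large lid, for the large tin: loose dark steel disc 114 mm across, 4 mm thick; under it a chamfered black plug 88 mm across, 8 mm deep (6 mm play all round in the tin); on top a wooden round upright knob, 24 mm across, 40 mm tall. Point: centre of the knob, 20 mm above the disc's top, 24 mm above its underside (which sits on the rim), 32 mm above the plug's foot and the table at the start; z up along the knob
- nib_jar_mid (a point): bystander: a clear jar of felt nibs, already closed by its own red lid, about 71 mm across and 75 mm tall; the point is its centre, 37 mm up
- weight_mid (a point): bystander: a brass check weight with a neck, 28 mm across and 46 mm tall; the point is its centre, 23 mm up. (Two stiff black cables hang from the ceiling beyond it, ending 0.5 m above the table, at about x 0.55, y 0.31 and x 0.73, y 0.18: swing a raised arm past them drawn in.)
- bottle_mid (a point): bystander: an ink bottle with a white cap, 44 mm across and 90 mm tall; the point is its centre, 45 mm up

How it is judged (in metres and radians):
At the end, for the whole second after the job is handed in: Each lid lies on the tin of its own size: centred within 10 mm, level within 0.06 rad, its disc resting on the rim (height within 4 mm below and 3 mm above), with the tin standing upright on the table, and lids and tins at rest (horizontal distance between lid_small_knob and tin_small below 0.01 m and z of lid_small_knob in the frame of tin_small between 0.09 and 0.097 m and angle between each of lid_small_knob, tin_small, lid_medium_knob, tin_medium, lid_large_knob, tin_large's own z axis and vertical below 0.06 rad and height (world z) of tin_small between -0.004 and 0.004 m and linear speed of each of lid_small, tin_small, lid_medium, tin_medium, lid_large, tin_large below 0.01 m/s and horizontal distance between lid_medium_knob and tin_medium below 0.01 m and z of lid_medium_knob in the frame of tin_medium between 0.08 and 0.087 m and height (world z) of tin_medium between -0.004 and 0.004 m and horizontal distance between lid_large_knob and tin_large below 0.01 m and z of lid_large_knob in the frame of tin_large between 0.07 and 0.077 m and height (world z) of tin_large between -0.004 and 0.004 m); the robot touches nothing.
It fails at once if a tin is shifted by more than 30 mm or tipped (distance of any of tin_small, tin_medium, tin_large from where it was at the start of the episode above 0.03 m or angle between any of tin_small, tin_medium, tin_large's own z axis and vertical above 0.3 rad).
It fails at once if the jar is shifted by more than 20 mm or knocked over (distance of nib_jar_mid from where it was at the start of the episode above 0.02 m or angle between nib_jar_mid's own z axis and vertical above 0.3 rad).
It fails at once if the check weight is shifted by more than 20 mm or knocked over (distance of weight_mid from where it was at the start of the episode above 0.02 m or angle between weight_mid's own z axis and vertical above 0.3 rad).
It fails at once if the bottle is shifted by more than 20 mm or knocked over (distance of bottle_mid from where it was at the start of the episode above 0.02 m or angle between bottle_mid's own z axis and vertical above 0.3 rad).
It also fails if it takes over 88 s, if anything falls off the work surface, if the arm or the gripper's body presses on something with over 40 N, if the wrist force passes 120 N, or if a joint passes its speed limit or range.

## Working session

There is one attempt and no reset: what is moved stays moved. The work goes in short steps, Python scripts to look and compute and a shell command to move; the robot and the scene stay as the last step left them, time stands still between calls to the robot, and variables do not carry over. Pictures are saved under pics/ and viewed, and the job is handed in when it is done.

```bash
ls; mkdir -p pics; cat > h.py <<'E'
import numpy as np, cv2
from rig import bot
def ray(c,u,v):
    p=cv2.undistortPoints(np.array([[[u,v]]],float),np.array([[c['fx'],0,c['cx']],[0,c['fy'],c['cy']],[0,0,1]]),np.array([c['k1'],0,0,0,0],float))[0,0]
    R=np.array(c['R']);t=np.array(c['t'])
    o=-R.T@t; d=R.T@np.array([p[0],p[1],1]); return o,d/np.linalg.norm(d)
def onz(c,u,v,z):
    o,d=ray(c,u,v); return o+d*(z-o[2])/d[2]
def proj(c,X):
    R=np.array(c['R']);t=np.array(c['t']); p=R@np.array(X)+t; s=p[:2]/p[2]; s=s*(1+c['k1']*(s@s)); return c['fx']*s[0]+c['cx'],c['fy']*s[1]+c['cy']
def save(c,n): cv2.imwrite('pics/'+n+'.png',c['img'][:,:,::-1])
def two(rays):
    A=np.zeros((3,3));b=np.zeros(3)
    for o,d in rays:
        M=np.eye(3)-np.outer(d,d);A+=M;b+=M@o
    X=np.linalg.solve(A,b); return X,[np.linalg.norm((np.eye(3)-np.outer(d,d))@(X-o)) for o,d in rays]
E
python3 - <<'E'
from h import *
import pickle
s=bot.read_state()
print(s)
D={}
for n in('side','top','wrist'):
    c=bot.capture(n);D[n]=c;save(c,n+'0');print(n,{k:np.round(v,3).tolist() if k!='img' else 0 for k,v in c.items()})
pickle.dump(D,open('c0.pkl','wb'))
E
```

```text
pics
{'time_s': 0.0, 'joint_positions': array([ 3.42909268e+01,  3.02773902e+01,  8.21584956e+01, -5.14041096e-04,
        6.76861899e+01, -1.02276396e+01]), 'qvel': array([-0.08999543,  0.06909129, -0.02960137,  0.06366448,  0.03664916,
       -0.05413226]), 'tau': array([-1.15249354e-04, -4.40036309e+01, -1.76591742e+01,  6.33101771e-02,
        5.82303875e-02, -1.53218366e-04]), 'position': array([0.44512713, 0.43789156, 0.29127664]), 'tcp_rot': array([[ 7.01142462e-01, -1.75561744e-03,  7.13019050e-01],
       [-7.13021115e-01, -1.20723970e-03,  7.01141521e-01],
       [-3.70151383e-04, -9.99997730e-01, -2.09823932e-03]]), 'force': array([ 0.33286144,  0.13045763, -0.35792044]), 'moment': array([ 0.05197282,  0.00720299, -0.00402364]), 'opening': 1.0024094739771363}
side {'img': 0, 'fx': 420.716, 'fy': 420.716, 'cx': 282.918, 'cy': 207.158, 'k1': 0.013, 'R': [[0.989, -0.144, 0.023], [-0.077, -0.648, -0.758], [0.124, 0.748, -0.652]], 't': [-0.569, 0.006, 0.982]}
top {'img': 0, 'fx': 425.617, 'fy': 425.617, 'cx': 277.683, 'cy': 213.991, 'k1': 0.036, 'R': [[0.005, -1.0, 0.025], [-0.983, -0.009, -0.181], [0.181, -0.024, -0.983]], 't': [-0.159, 0.542, 0.95]}
wrist {'img': 0, 'fx': 376.18, 'fy': 376.18, 'cx': 280.114, 'cy': 209.078, 'k1': -0.098, 'R': [[0.713, 0.701, -0.002], [0.671, -0.681, 0.294], [0.205, -0.211, -0.956]], 't': [-0.624, -0.035, 0.392]}
```

View pics/top0.png

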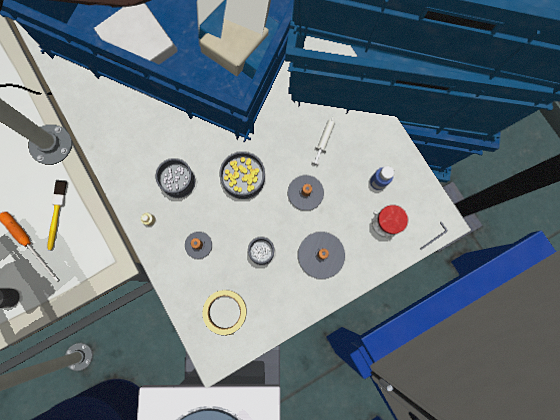

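View pics/side0.png

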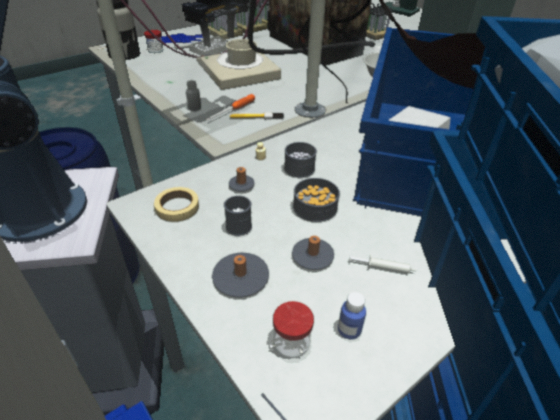

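View pics/wrist0.png

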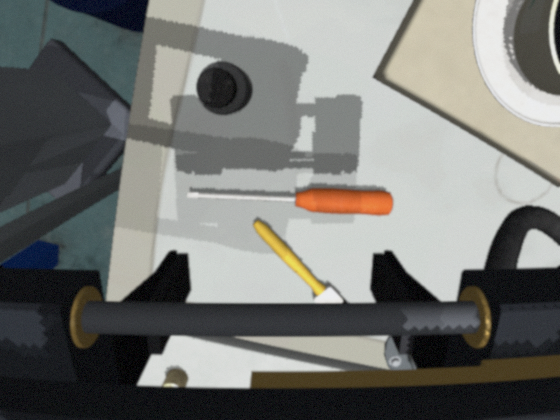

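```bash
python3 - <<'E'
from h import *
import pickle
D=pickle.load(open('c0.pkl','rb'))
a=D['top']['img'][140:290,130:410]; b=D['side']['img'][130:300,150:350]
cv2.imwrite('pics/ztop.png',cv2.resize(a,None,fx=2.85,fy=2.85,interpolation=cv2.INTER_CUBIC)[:,:,::-1])
cv2.imwrite('pics/zside.png',cv2.resize(b,None,fx=3.5,fy=3.5,interpolation=cv2.INTER_CUBIC)[:,:,::-1])
c=D['top']
for n,u,v in [('knobS',197,243),('knobM',307,189),('knobL',323,254)]: print(n,onz(c,u,v,.05))
for n,u,v,z in [('tS',261,250,.07),('tM',176,178,.06),('tL',243,175,.05),('weight',148,219,.03),('bottle',382,178,.05),('jar',392,219,.07),('post1',48,143,0),('post2',78,355,0),('cratecorner',245,135,.1),('tape',224,313,.01)]: print(n,onz(c,u,v,z).round(3))
for c in D.values(): print('cam',-np.array(c['R']).T@c['t'])
E
```

```text
knobS [0.4732041 0.0314378 0.05     ]
knobM [ 0.60436456 -0.22453062  0.05      ]
knobL [ 0.44968938 -0.26046846  0.05      ]
tS [ 0.456 -0.117  0.07 ]
tM [0.625 0.085 0.06 ]
tL [ 0.637 -0.072  0.05 ]
weight [0.532 0.152 0.03 ]
bottle [ 0.633 -0.405  0.05 ]
jar [ 0.53  -0.419  0.07 ]
post1 [0.727 0.417 0.   ]
post2 [0.221 0.298 0.   ]
cratecorner [ 0.719 -0.077  0.1  ]
tape [ 0.314 -0.031  0.01 ]
cam [ 0.44156769 -0.81257779  0.65720187]
cam [ 0.3614039  -0.13097169  1.03577267]
cam [0.38836291 0.49624533 0.38343258]
```

View pics/ztop.png

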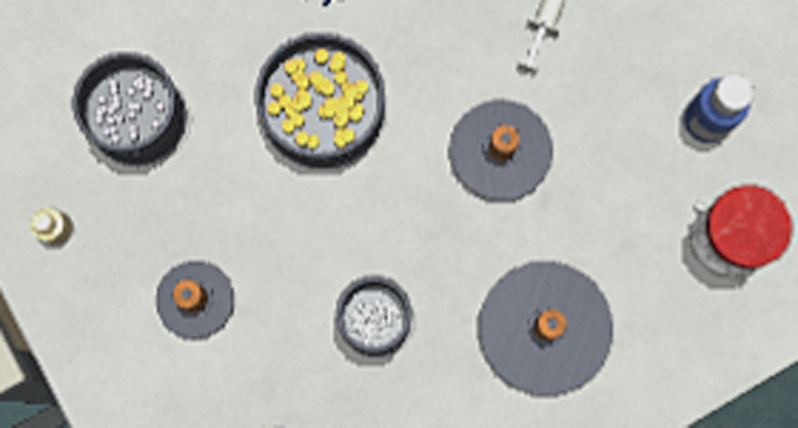

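View pics/zside.png

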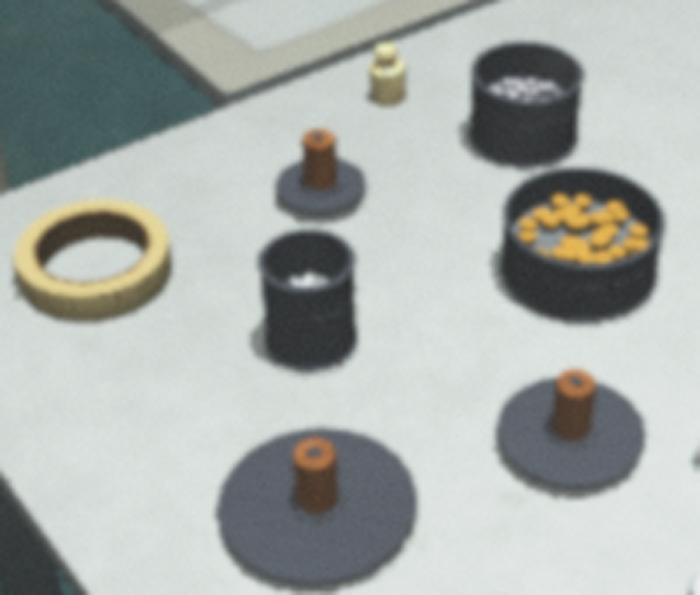

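```bash
python3 - <<'E'
from h import *
import pickle
D=pickle.load(open('c0.pkl','rb'))
T,S=D['top'],D['side']
def f(n,a,b): 
    X,e=two([ray(T,*a),ray(S,*b)]); print(n,X.round(4),np.round(e,4))
f('kS',(195.6,243.2),(241.1,169.4));f('kM',(307.2,189.1),(314.3,239.4));f('kL',(323.7,253.7),(240.3,259.4))
f('tS',(261.2,250.9),(238,203.7));f('tM',(174.6,177.5),(300.6,152.3));f('tL',(242.3,175.1),(316.6,191.4))
# disc contours in top
img=T['img'].astype(int)
hsv=cv2.cvtColor(T['img'],cv2.COLOR_RGB2HSV)
print([hsv[y,x].tolist() for x,y in ((310,260),(300,200),(205,250),(270,252),(222,175))])
dark=((hsv[:,:,2]<135)).astype(np.uint8)
dark[:140]=0
n,L,st,ce=cv2.connectedComponentsWithStats(dark)
for i in range(1,n):
    x,y,w,h,a=st[i]
    if 300<a<6000 and y<300 and y>140:
        cnt=cv2.findContours((L==i).astype(np.uint8),cv2.RETR_EXTERNAL,cv2.CHAIN_APPROX_NONE)[0][0]
        print(st[i],ce[i],cv2.fitEllipse(cnt))
# wires in side
E
```

```text
kS [0.4737 0.0344 0.0517] [0.0011 0.0011]
kM [ 0.6045 -0.2249  0.0515] [0.0007 0.0007]
kL [ 0.4515 -0.2617  0.0526] [0.0013 0.0013]
tS [ 0.4562 -0.1172  0.0705] [0.0023 0.0023]
tM [0.6304 0.0894 0.0538] [0.0024 0.0024]
tL [ 0.6398 -0.0699  0.0494] [0.0027 0.0027]
[[117, 21, 131], [111, 27, 134], [117, 22, 127], [98, 5, 219], [98, 12, 86]]
[220 152  45  49 630] [242.56825397 176.56349206] ((242.11947631835938, 175.70468139648438), (44.75404357910156, 48.30644607543945), 178.10350036621094)
[155 159  41  42 662] [175.55135952 179.80664653] ((175.06246948242188, 179.05662536621094), (36.88911056518555, 42.38818359375), 150.4825439453125)
[287 175  37  36 879] [305.14675768 192.51649602] ((305.0594787597656, 192.85556030273438), (34.59892654418945, 35.306209564208984), 80.1724853515625)
[ 50 180  18  71 303] [ 59.30693069 201.52805281] ((51.84148406982422, 220.3709716796875), (14.21423625946045, 101.32271575927734), 13.468008995056152)
[185 232  27  27 503] [198.46322068 245.39562624] ((198.0366973876953, 245.00753784179688), (26.087568283081055, 26.765790939331055), 61.57843017578125)
[ 298  232   47   47 1503] [321.74384564 255.66400532] ((320.8410949707031, 255.14430236816406), (45.9779052734375, 46.10306930541992), 85.15470123291016)
[248 237  27  31 307] [260.71661238 251.39413681] ((260.4710693359375, 251.72633361816406), (25.93483543395996, 30.12531089782715), 8.969456672668457)
[  0 287  23  22 414] [  9.5821256  296.89371981] ((9.253327369689941, 296.8932800292969), (21.521217346191406, 24.53807258605957), 73.22242736816406)
```

```bash
python3 - <<'E'
from h import *
import pickle
D=pickle.load(open('c0.pkl','rb'))
T,S=D['top'],D['side']
def vert(a,b):
    (o1,d1),(o2,d2)=ray(T,*a),ray(S,*b)
    A=np.array([d1[:2],-d2[:2]]).T; s=np.linalg.solve(A,(o2-o1)[:2]); return (o1+d1*s[0])[:2]
print('post2',vert((40,375),(130,100)),vert((10,390),(112,20)),vert((70,360),(145,170)))
print('post1',vert((20,120),(318,20)),vert((40,137),(313,90)))
X,e=two([ray(T,245,135),ray(S,360,195)]);print('crate corner?',X,e)
img=np.hstack([cv2.resize(S['img'][80:280,320:520],(400,400)),cv2.resize(T['img'][0:170,180:350],(400,400))])
cv2.imwrite('pics/cr.png',img[:,:,::-1])
E
```

```text
post2 [0.17032396 0.40138726] [0.18707296 0.33493805] [0.1354877  0.53562074]
post1 [0.72684406 0.40400684] [0.7315453  0.42177599]
crate corner? [ 0.74634185 -0.07359186  0.03183691] [np.float64(0.0016876764286087925), np.float64(0.0016876764286087973)]
```

View pics/cr.png

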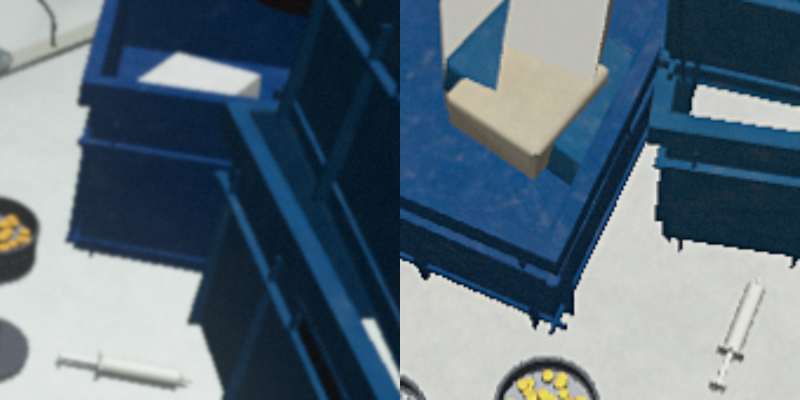

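```bash
python3 -m pendant '[[[0.6,0.8,-2.2],[0,0,0],0],[[0.6,0.8,-2.2],[0,0,0],0],[[0.6,0.8,-2.2],[0,0,0],0],[[0.6,0.8,-2.2],[0,0,0],0],[[0.6,0.8,-2.2],[0,0,0],0],[[0.6,0.8,-2.2],[0,0,0],0],[[1.9,0,-0.9],[0,0,0],0],[[1.9,0,-0.9],[0,0,0],0],[[1.9,0,-0.9],[0,0,0],0],[[1.9,0,-0.9],[0,0,0],0],[[1.9,0,-0.9],[0,0,0],0],[[1.9,0,-0.9],[0,0,0],0],[[0,0,0],[0,0,0],0]]'
```

```text
time_s: 1.23
position: [0.4194, 0.1984, 0.2442]
tcp_rot: [[0.699, 0.001, 0.715], [-0.715, -0.001, 0.699], [0.001, -1.0, -0.0]]
force: [0.2, -0.4, 0.9]
opening: 0.998
```

```bash
python3 -m pendant '[[[0,0,0],[0,-0.114,0],0],[[0,0,0],[0,-0.114,0],0],[[0,0,0],[0,-0.114,0],0],[[0,0,0],[0,-0.114,0],0],[[0,0,0],[0,-0.114,0],0],[[0,0,0],[0,-0.114,0],0],[[0,0,0],[0,-0.112,0],0],[[0.6,0,-2],[0,0,0],0],[[0.6,0,-2],[0,0,0],0],[[0.6,0,-2],[0,0,0],0],[[0.6,0,-2],[0,0,0],0],[[0.6,0,-2],[0,0,0],0],[[0.6,0,-2],[0,0,0],0],[[0.6,0,-2],[0,0,0],0],[[0.6,0,-2],[0,0,0],0],[[0,0,0],[0,0,0],0],[[0,0,0],[0,0,0],0]]'
python3 - <<'E'
from h import *
c=bot.capture('wrist');save(c,'w1');s=bot.read_state()
print(s['position'],s['tcp_rot'].round(4),s['joint_positions'].round(1), s['time_s'])
print('proj', [np.round(proj(c,p)) for p in ((.473,.033,.052),(.456,-.117,.07),(.63,.087,.06),(.638,-.071,.05))])
E
```

```text
time_s: 2.65
position: [0.4666, 0.0408, 0.2441]
tcp_rot: [[1.0, -0.0, -0.0], [0.0, 0.001, 1.0], [-0.0, -1.0, 0.001]]
force: [-0.2, 0.4, 0.0]
opening: 0.995
[0.46609421 0.04149961 0.24404931] [[ 1.0e+00 -1.0e-03 -1.4e-03]
 [ 1.4e-03  8.0e-04  1.0e+00]
 [-1.0e-03 -1.0e+00  8.0e-04]] [ -8.7  22.6 107.    0.   50.5 -98.8] 2.7
proj [array([270., 209.]), array([ 71., 195.]), array([330., 376.]), array([162., 374.])]
```

View pics/w1.png

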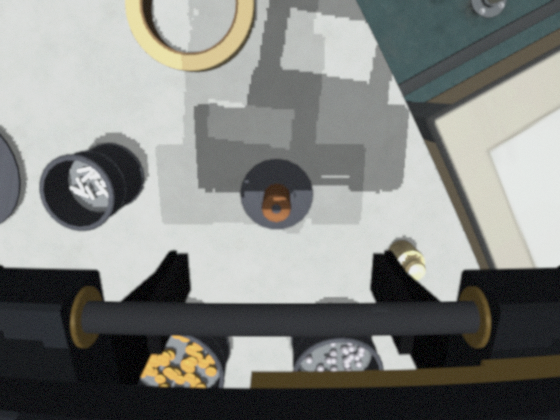

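```bash
python3 - <<'E'
from h import *
im=cv2.imread('pics/w1.png')
a=cv2.resize(im[150:235,235:320],(500,500),interpolation=cv2.INTER_CUBIC)
b=cv2.resize(im[130:240,30:150],(545,500),interpolation=cv2.INTER_CUBIC)
cv2.imwrite('pics/w1z.png',np.hstack([a,b])[:, :1045] if 0 else cv2.resize(np.hstack([a,b]),(800,383)))
E
```

```text
(no output)
```

View pics/w1z.png

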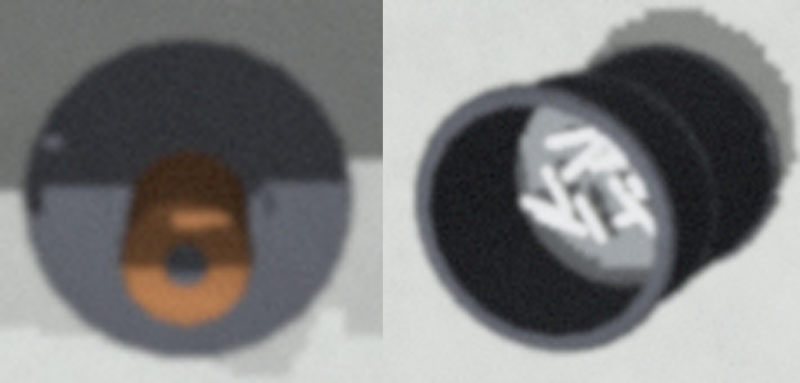

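```bash
python3 - <<'E'
from h import *
c=bot.capture('wrist')
print('knob',onz(c,276.3,208.6,.052),'disc',onz(c,276.5,193.7,.012),'rim',onz(c,76.8,192.4,.07))
import pickle
T=pickle.load(open('c0.pkl','rb'))['top'];S=pickle.load(open('c0.pkl','rb'))['side']
print('top: disc S',onz(T,198.04,245.0,.012),'M',onz(T,305.06,192.86,.012),'L',onz(T,320.84,255.14,.012),)
print(two([ray(c,276.3,208.6),ray(T,195.6,243.2),ray(S,241.1,169.4)]))
print(two([ray(c,76.8,192.4),ray(T,261.2,250.9),ray(S,238,203.7)]))
E
```

```text
knob [0.47180782 0.03897514 0.052     ] disc [0.4701564  0.03878685 0.012     ] rim [ 0.45377236 -0.1110985   0.07      ]
top: disc S [0.47271358 0.03502943 0.012     ] M [ 0.60387021 -0.22325645  0.012     ] L [ 0.45031103 -0.26020462  0.012     ]
(array([0.47353552, 0.03713419, 0.04894158]), [np.float64(0.0019619737296765714), np.float64(0.00238142054999255), np.float64(0.0015914573163500363)])
(array([ 0.45587246, -0.11493965,  0.06677872]), [np.float64(0.002006200593906936), np.float64(0.0028688256031603084), np.float64(0.0030440761025389354)])
```

```bash
python3 -m pendant '[[[0.5,2,-0.2],[0,0,0],0],[[0,2,0],[0,0,0],0],[[0,2,0],[0,0,0],0],[[0,2,0],[0,0,0],0],[[0,1.4,0],[0,0,0],0],[[0,0,0],[0,0,0],0],[[0,0,0],[0,0,0],0],[[0,0,0],[0,0,0],0]]'
python3 - <<'E'
from h import *
c=bot.capture('wrist');save(c,'w2');s=bot.read_state()
print(s['position'], [np.round(proj(c,p)) for p in ((.4718,.039,.052),(.4718,.039,.012))])
E
```

```text
time_s: 3.42
position: [0.4717, 0.0397, 0.1508]
tcp_rot: [[1.0, 0.001, -0.003], [0.003, -0.0, 1.0], [0.001, -1.0, -0.0]]
force: [0.4, 0.2, -0.5]
opening: 0.999
[0.47191495 0.03947022 0.1511295 ] [array([278., 248.]), array([279., 224.])]
```

View pics/w2.png

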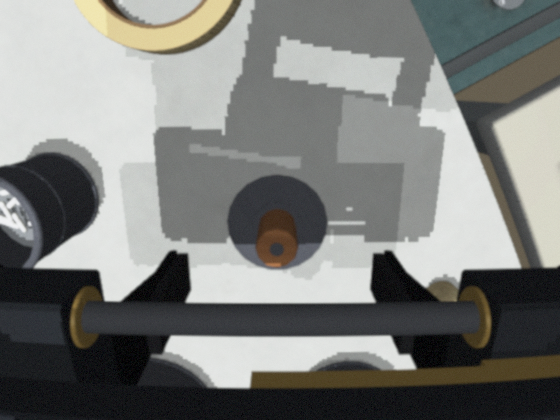

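```bash
python3 -m pendant '[[[0,1.6,-0.1],[0,0,0],0],[[0,1.6,0],[0,0,0],0],[[0,1.6,0],[0,0,0],0],[[0,1.6,0],[0,0,0],0],[[0,0,0],[0,0,0],0],[[0,0,0],[0,0,0],0.5],[[0,0,0],[0,0,0],0.5],[[0,0,0],[0,0,0],0.7],[[0,0,0],[0,0,0],1],[[0,0,0],[0,0,0],1],[[0,0,0],[0,0,0],1],[[0,0,0],[0,0,0],1],[[0,0,0],[0,0,0],1]]'
```

```text
time_s: 4.55
position: [0.4715, 0.038, 0.0864]
tcp_rot: [[1.0, 0.0, -0.002], [0.002, -0.0, 1.0], [0.0, -1.0, -0.0]]
force: [0.8, -0.4, -0.2]
opening: 0.476
```

```bash
python3 -m pendant '[[[0,0,0],[0,0,0],1],[[0,0,0],[0,0,0],1],[[0,0,0],[0,0,0],1],[[0,0,0],[0,0,0],1],[[0,0,0],[0,0,0],1],[[0,0,0],[0,0,0],1],[[0,0,0],[0,0,0],1],[[0,0,0],[0,0,0],1],[[0,0,0],[0,0,0],1]]'; python3 -m pendant '[[[0,-1,0],[0,0,0],1],[[0,-2,0],[0,0,0],1],[[0,-2,0],[0,0,0],1],[[0,-2,0],[0,0,0],1],[[0,-2,0],[0,0,0],1],[[0,0,0],[0,0,0],1]]'
python3 - <<'E'
from h import *
c=bot.capture('wrist');save(c,'w3');s=bot.read_state()
p=s['position'];print(p,s['opening'],s['force']); print([np.round(proj(c,q),1) for q in (p-[0,0,.035],p-[0,0,.075],p-[0,0,.083])])
E
```

```text
time_s: 5.3
position: [0.4715, 0.038, 0.0862]
tcp_rot: [[1.0, -0.0, -0.002], [0.002, 0.0, 1.0], [-0.0, -1.0, 0.0]]
force: [-0.5, -0.7, -0.5]
opening: 0.261
time_s: 5.8
position: [0.4731, 0.0379, 0.1799]
tcp_rot: [[1.0, 0.007, -0.002], [0.002, -0.001, 1.0], [0.007, -1.0, -0.001]]
force: [1.5, -0.2, -1.6]
opening: 0.265
[0.47253231 0.03791257 0.17844418] 0.2675509023369011 [ 0.05223549 -0.20777024 -0.22059017]
[array([279.4, 308.5]), array([279.6, 263.9]), array([279.7, 257. ])]
```

View pics/w3.png

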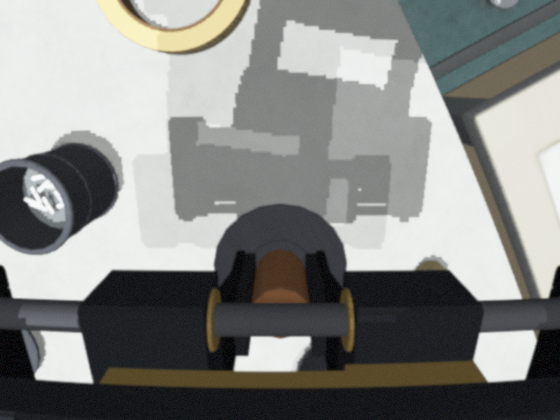

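```bash
python3 -m pendant '[[[0.5,-0.4,-1],[0,0,0],1],[[0.5,-0.4,-2],[0,0,0],1],[[0.5,-0.4,-2],[0,0,0],1],[[0.5,-0.3,-2],[0,0,0],1],[[0.5,0,-2],[0,0,0],1],[[0.5,0,-2],[0,0,0],1],[[0.5,0,-2],[0,0,0],1],[[0,0,-1.5],[0,0,0],1],[[0,0,-0.5],[0,0,0],1],[[0,0,0],[0,0,0],1],[[0,0,0],[0,0,0],1],[[0,0,0],[0,0,0],1]]'
python3 - <<'E'
from h import *
c=bot.capture('wrist');save(c,'w4');s=bot.read_state()
import pickle; pickle.dump(c,open('w4.pkl','wb'))
p=s['position'];print(p,s['opening'],s['force'],s['tcp_rot'].round(3)); print([np.round(proj(c,q),1) for q in (p-[0,0,.035],p-[0,0,.075],(.4538,-.1111,.07))])
E
```

```text
time_s: 6.85
position: [0.5062, -0.1111, 0.1908]
tcp_rot: [[1.0, -0.002, -0.003], [0.003, 0.001, 1.0], [-0.002, -1.0, 0.001]]
force: [-1.1, -1.6, -0.8]
opening: 0.268
[ 0.50631525 -0.11096264  0.19096292] 0.26696292043083325 [-0.8314855   0.49463365 -0.57435492] [[ 1.    -0.001 -0.003]
 [ 0.003  0.001  1.   ]
 [-0.001 -1.     0.001]]
[array([279.4, 313.1]), array([279.5, 267.9]), array([279.5, 147.3])]
```

View pics/w4.png

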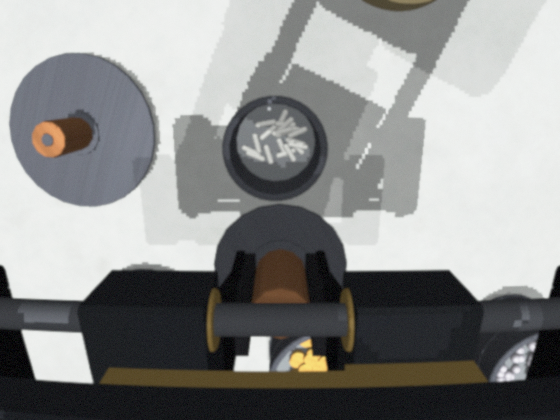

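```bash
python3 - <<'E'
from h import *
im=cv2.imread('pics/w4.png')
a=cv2.resize(im[85:215,210:340],(585,585),interpolation=cv2.INTER_CUBIC)
a=cv2.convertScaleAbs(a,alpha=1.8,beta=20)
cv2.imwrite('pics/w4z.png',a)
E
```

```text
(no output)
```

View pics/w4z.png

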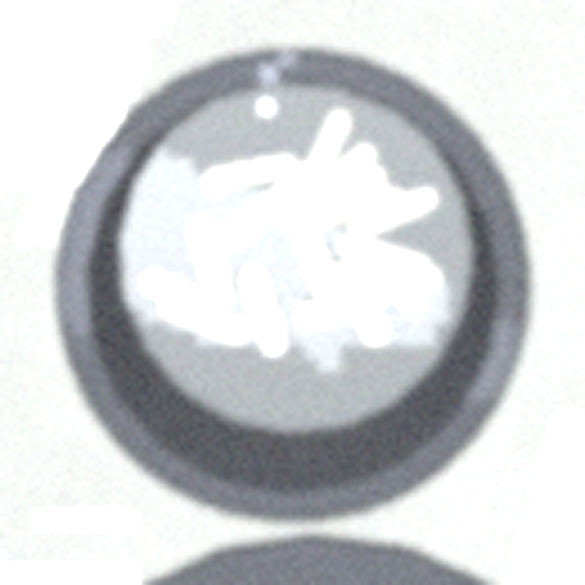

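```bash
python3 - <<'E'
from h import *
import pickle
c=pickle.load(open('w4.pkl','rb'))
X=onz(c,275.1,148.3,.07);print(X)
a=onz(c,275.1-52.9,148.3,.07);b=onz(c,275.1+52.9,148.3,.07);print('dia',b-a)
# bias check: lid disc top in hand, predicted at TCP-0.075
print('large lid knob',onz(c,45,137,.052))
p=bot.read_state()['position']
im=c['img'];g=cv2.cvtColor(im,cv2.COLOR_RGB2GRAY)
for r in (225,235,245):print(r,[int(x) for x in np.where(np.abs(np.diff(g[r].astype(int)))>25)[0]])
for o in (-.033,0,.033): print(o,np.round(proj(c,p+np.array([o,0,-.075])),1),np.round(proj(c,p+np.array([0,o,-.075])),1))
for cc in (210,220,240,260,280,300,320,340,350): print(cc,g[196:224,cc].tolist())
E
```

```text
[ 0.45436189 -0.11359996  0.07      ]
dia [-0.00014269  0.05994583  0.        ]
large lid knob [ 0.44844308 -0.25975259  0.052     ]
225 [228, 229, 230, 329, 330, 331]
235 [221, 222, 223, 336, 337, 338]
245 [216, 217, 218, 341, 342, 343]
-0.033 [279.6 203. ] [212.2 267.6]
0 [279.5 267.9] [279.5 267.9]
0.033 [279.3 325.5] [346.8 267.9]
210 [129, 130, 132, 127, 132, 129, 130, 125, 124, 132, 127, 131, 131, 131, 139, 151, 170, 194, 212, 219, 219, 220, 220, 220, 218, 220, 219, 219]
220 [130, 130, 143, 174, 197, 181, 151, 132, 129, 127, 128, 128, 127, 129, 149, 181, 208, 218, 221, 220, 221, 220, 220, 219, 218, 218, 216, 218]
240 [127, 128, 132, 140, 145, 144, 136, 134, 132, 130, 129, 131, 131, 131, 134, 142, 150, 157, 161, 153, 123, 90, 72, 57, 61, 60, 62, 62]
260 [59, 64, 82, 103, 120, 127, 130, 131, 131, 119, 96, 73, 60, 63, 58, 59, 62, 61, 59, 58, 57, 61, 57, 58, 61, 60, 61, 60]
280 [62, 60, 57, 65, 83, 107, 115, 101, 72, 60, 60, 62, 63, 57, 61, 62, 63, 57, 58, 60, 59, 60, 62, 59, 61, 58, 62, 62]
300 [128, 131, 128, 131, 133, 129, 131, 131, 128, 120, 100, 70, 62, 61, 60, 60, 61, 61, 61, 62, 64, 59, 62, 59, 61, 62, 62, 60]
320 [134, 129, 129, 132, 133, 133, 133, 132, 132, 132, 133, 133, 133, 132, 130, 130, 131, 129, 122, 110, 90, 71, 64, 54, 55, 59, 60, 61]
340 [163, 162, 160, 161, 158, 160, 159, 158, 157, 156, 158, 156, 154, 154, 156, 153, 154, 154, 154, 156, 172, 205, 230, 234, 235, 235, 229, 224]
350 [129, 129, 129, 129, 131, 131, 130, 131, 129, 130, 131, 131, 127, 131, 130, 130, 131, 129, 133, 130, 149, 182, 209, 218, 219, 218, 219, 219]
```

```bash
python3 -m pendant '[[[-1,0,-0.1],[0,0,0],1],[[-1.5,0,-0.1],[0,0,0],1],[[-1.5,0,-0.1],[0,0,0],1],[[-1.2,0,0],[0,0,0],1],[[0,0,0],[0,0,0],1],[[0,0,0],[0,0,0],1],[[0,0,0],[0,0,0],1],[[0,0,0],[0,0,0],1]]'; python3 -m pendant '[[[0,1,0],[0,0,0],1],[[0,1,0],[0,0,0],1],[[0,1,0],[0,0,0],1],[[0,0,0],[0,0,0],1],[[0,0,0],[0,0,0],1]]'
python3 - <<'E'
from h import *
c=bot.capture('side');save(c,'s5');s=bot.read_state();print(s['position'],s['force'])
E
```

```text
time_s: 7.57
position: [0.4558, -0.1152, 0.1915]
tcp_rot: [[1.0, 0.001, -0.003], [0.003, -0.001, 1.0], [0.001, -1.0, -0.001]]
force: [0.3, 0.7, -1.3]
opening: 0.266
time_s: 7.98
position: [0.4552, -0.115, 0.1609]
tcp_rot: [[1.0, -0.001, -0.003], [0.003, 0.0, 1.0], [-0.001, -1.0, 0.0]]
force: [0.7, -0.4, -1.3]
opening: 0.266
[ 0.45536795 -0.11513773  0.16131044] [-0.73302395 -0.15782473 -0.40298833]
```

View pics/s5.png

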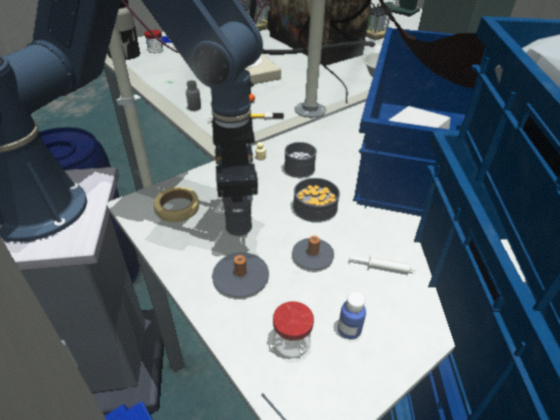

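```bash
python3 -m pendant '[[[-0.1,0.4,0.15],[0,0,0],1],[[0,0.4,0],[0,0,0],1],[[0,0.2,0],[0,0,0],1],[[0,0.15,0],[0,0,0],1],[[0,0,0],[0,0,0],1],[[0,0,0],[0,0,0],1]]'
```

```text
time_s: 8.53
position: [0.4538, -0.1136, 0.1497]
tcp_rot: [[1.0, -0.0, -0.002], [0.002, 0.0, 1.0], [-0.0, -1.0, 0.0]]
force: [0.3, -0.4, -1.2]
opening: 0.267
```

```bash
python3 -m pendant '[[[0,0.1,0],[0,0,0],1],[[0,0.1,0],[0,0,0],1],[[0,0,0],[0,0,0],1],[[0,0,0],[0,0,0],1]]'
```

```text
time_s: 8.87
position: [0.454, -0.1137, 0.1482]
tcp_rot: [[1.0, 0.001, -0.002], [0.002, -0.0, 1.0], [0.001, -1.0, -0.0]]
force: [-1.4, 0.5, 3.9]
opening: 0.266
```

```bash
python3 -m pendant '[[[0,0,0],[0,0,0],0.4],[[0,0,0],[0,0,0],0.4],[[0,0,0],[0,0,0],0.4],[[0,0,0],[0,0,0],0.4],[[0,0,0],[0,0,0],0.4],[[0,0,0],[0,0,0],0.4],[[0,-1,0],[0,0,0],0.4],[[0,-2,0],[0,0,0],0.4],[[0,-2,0],[0,0,0],0.4],[[0,-1,0],[0,0,0],0.4],[[2,0,0],[0,0,0],0],[[2,0,0],[0,0,0],0],[[0,0,0],[0,0,0],0],[[0,0,0],[0,0,0],0]]'
python3 - <<'E'
from h import *
c=bot.capture('wrist');save(c,'w6');s=bot.read_state();print(s['position'],s['force'],s['opening'])
print('kL',onz(c,1,1,.052), np.round(proj(c,(.4484,-.2598,.052))), np.round(proj(c,(.454,-.1137,.114))))
c=bot.capture('side');save(c,'s6');cv2.imwrite('pics/s6z.png',cv2.resize(c['img'][120:300,180:360],(720,720))[:,:,::-1][:600])
E
```

```text
time_s: 10.03
position: [0.4942, -0.1135, 0.2077]
tcp_rot: [[1.0, 0.0, -0.003], [0.003, -0.0, 1.0], [0.0, -1.0, -0.0]]
force: [0.7, -0.2, 0.1]
opening: 0.822
[ 0.4930378  -0.11309465  0.20735176] [-0.70922851  0.66641897 -0.1580918 ] 0.8610283076250993
kL [ 0.34918334 -0.2941045   0.052     ] [ 65. 151.] [279. 178.]
```

View pics/w6.png

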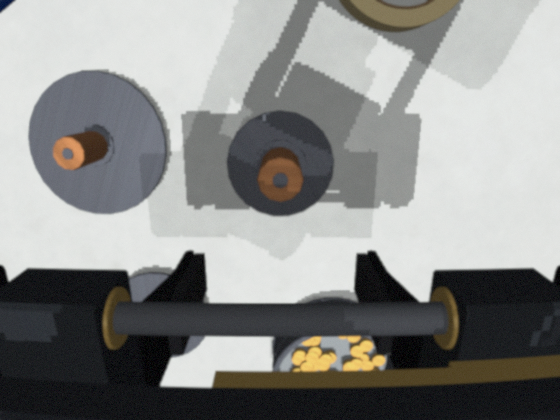

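View pics/s6z.png

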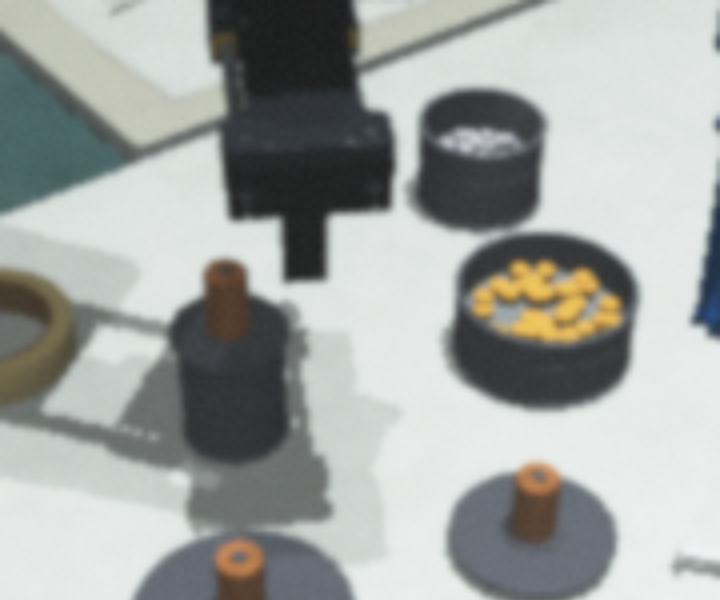

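```bash
python3 - <<'E'
from h import *
c=bot.capture('wrist'); print('kL',onz(c,68.5,153.5,.052),bot.read_state()['position'])
E
```

```text
kL [ 0.44788637 -0.25671133  0.052     ] [ 0.49240202 -0.11298138  0.20723595]
```

```bash
python3 -m pendant '[[[-0.5,0,-1.5],[0,0,0],0],[[-0.5,0,-2],[0,0,0],0],[[-0.5,0,-2],[0,0,0],0],[[-0.5,0,-2],[0,0,0],0],[[-0.5,0,-2],[0,0,0],0],[[-0.5,0,-2],[0,0,0],0],[[-0.5,0,-2],[0,0,0],0],[[-0.5,1,-1],[0,0,0],0],[[0,2,0],[0,0,0],0],[[0,2,0],[0,0,0],0],[[0,0.6,0],[0,0,0],0],[[0,0,0],[0,0,0],0],[[0,0,0],[0,0,0],0],[[0,0,0],[0,0,0],0]]'
python3 - <<'E'
from h import *
c=bot.capture('wrist');save(c,'w7');s=bot.read_state();print(s['position'],s['force'],s['opening'],s['tcp_rot'][:,2])
p=s['position'];print(np.round(proj(c,(p[0],p[1],.052)),1),np.round(proj(c,(p[0],p[1],.012)),1))
E
```

```text
time_s: 11.35
position: [0.4544, -0.2585, 0.1523]
tcp_rot: [[1.0, 0.001, -0.003], [0.003, -0.001, 1.0], [0.001, -1.0, -0.001]]
force: [0.1, 0.2, 0.8]
opening: 1.003
[ 0.45459306 -0.25860994  0.15255622] [ 0.43141114 -0.87793691  0.71338623] 1.0022347942502012 [-0.002685    0.99999578 -0.0011071 ]
[279.3 247.2] [279.5 223.3]
```

View pics/w7.png

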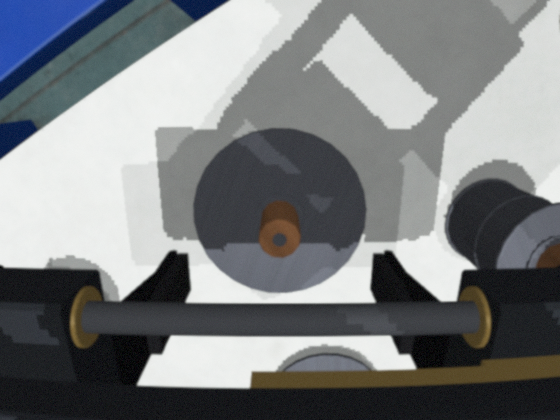

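```bash
python3 - <<'E'
from h import *
c=bot.capture('wrist')
print('knob',onz(c,279.5,239,.052),'disc front/back',onz(c,279.5,128,.012),onz(c,279.5,292,.012),onz(c,193.5,212,.012),onz(c,366,212,.012))
im=cv2.imread('pics/w7.png');cv2.imwrite('pics/w7z.png',cv2.resize(im[115:300,185:375],None,fx=4,fy=4,interpolation=cv2.INTER_CUBIC)[160:])
E
```

```text
knob [ 0.45004418 -0.25870829  0.052     ] disc front/back [ 0.39351466 -0.25896885  0.012     ] [ 0.50578294 -0.25868567  0.012     ] [ 0.44739548 -0.31491617  0.012     ] [ 0.44700889 -0.20246684  0.012     ]
```

View pics/w7z.png

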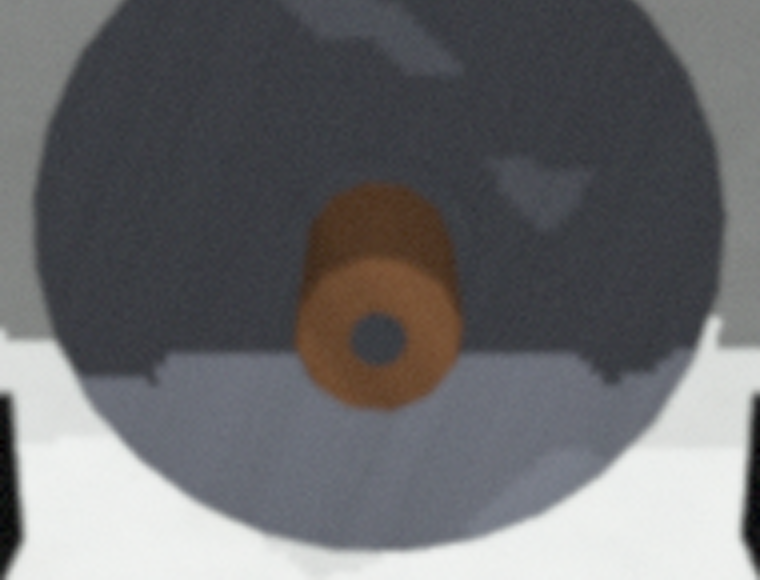

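```bash
python3 -m pendant '[[[-0.45,1.6,0],[0,0,0],0],[[0,1.7,0],[0,0,0],0.2],[[0,1.7,0],[0,0,0],0.3],[[0,1.6,0],[0,0,0],0.4],[[0,0,0],[0,0,0],0.5],[[0,0,0],[0,0,0],1],[[0,0,0],[0,0,0],1],[[0,0,0],[0,0,0],1],[[0,0,0],[0,0,0],1],[[0,0,0],[0,0,0],1],[[0,0,0],[0,0,0],1],[[0,0,0],[0,0,0],1],[[0,0,0],[0,0,0],1],[[0,0,0],[0,0,0],1],[[0,0,0],[0,0,0],1],[[0,0,0],[0,0,0],1],[[0,0,0],[0,0,0],1]]'
```

```text
time_s: 12.87
position: [0.4498, -0.2587, 0.0862]
tcp_rot: [[1.0, 0.001, -0.002], [0.002, -0.0, 1.0], [0.001, -1.0, -0.0]]
force: [0.4, 1.0, 5.2]
opening: 0.268
```

```bash
python3 -m pendant '[[[0,-1.2,0],[0,0,0],1],[[0,-2,0],[0,0,0],1],[[0,-2,0],[0,0,0],1],[[1,-2,0],[0,0,0],1],[[2,-2,0.4],[0,0,0],1],[[2,-2,0.6],[0,0,0],1],[[2,-2,0.6],[0,0,0],1],[[2,-0.2,0.6],[0,0,0],1],[[2,0,0.6],[0,0,0],1],[[2,0,0.6],[0,0,0],1],[[2,0,0.6],[0,0,0],1],[[1.5,0,0],[0,0,0],1],[[0.5,0,0],[0,0,0],1],[[0,0,0],[0,0,0],1],[[0,0,0],[0,0,0],1],[[0,0,0],[0,0,0],1]]'
python3 - <<'E'
from h import *
import pickle
c=bot.capture('wrist');save(c,'w8');pickle.dump(c,open('w8.pkl','wb'));s=bot.read_state();print(s['position'],s['force'],s['opening'],s['tcp_rot'][:,2])
p=s['position'];print(np.round(proj(c,(.638,-.071,.05)),1),np.round(proj(c,p-[0,0,.075]),1))
D=pickle.load(open('c0.pkl','rb'))
print(two([ray(D['top'],245,117),ray(D['side'],362,127)]))
E
```

```text
time_s: 14.2
position: [0.6182, -0.2182, 0.2191]
tcp_rot: [[1.0, -0.002, -0.002], [0.002, 0.001, 1.0], [-0.002, -1.0, 0.001]]
force: [-0.3, 1.2, -0.5]
opening: 0.269
[ 0.61827322 -0.218307    0.21936909] [-0.52715677 -0.72089211 -1.75174159] 0.2667362358042082 [-1.41108764e-03  9.99998706e-01  7.72950054e-04]
[472.  235.6] [279.  267.9]
(array([ 0.71613347, -0.08416368,  0.22110866]), [np.float64(0.005175072096996381), np.float64(0.005175072096996389)])
```

View pics/w8.png

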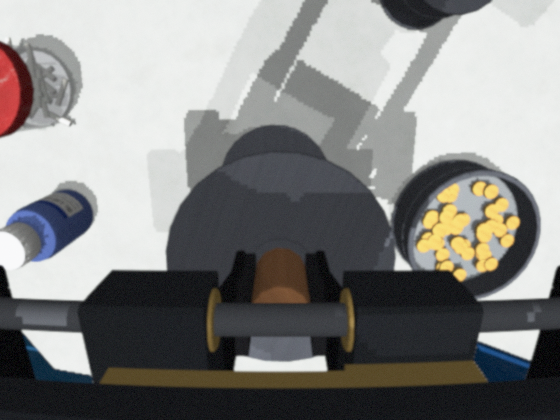

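```bash
python3 - <<'E'
from h import *
im=cv2.imread('pics/w8.png');a=cv2.resize(im[150:310,385:555],None,fx=4,fy=4,interpolation=cv2.INTER_CUBIC)
cv2.imwrite('pics/w8z.png',cv2.convertScaleAbs(a,alpha=1.8,beta=20)[:600])
E
```

```text
(no output)
```

View pics/w8z.png

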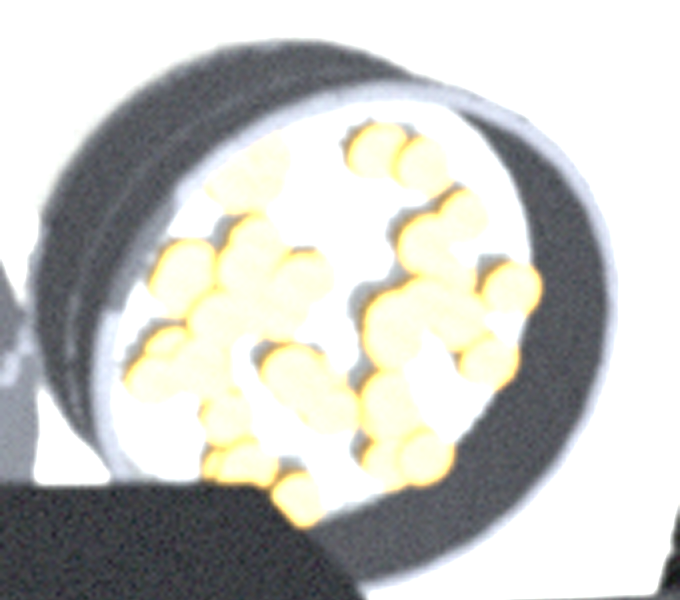

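```bash
cat >> h.py <<'E'
def fitc(c,pts,z):
    P=np.array([onz(c,u,v,z) for u,v in pts]);A=np.c_[2*P[:,:2],np.ones(len(P))];b=(P[:,:2]**2).sum(1)
    s=np.linalg.lstsq(A,b,rcond=None)[0];r=np.sqrt(s[2]+s[0]**2+s[1]**2)
    return s[:2],2*r,(np.linalg.norm(P[:,:2]-s[:2],axis=1)-r).round(4)
E
python3 - <<'E'
from h import *
import pickle
c=pickle.load(open('w8.pkl','rb'))
pts=[(93,380),(180,190),(290,105),(390,82),(500,110),(590,210),(617,310),(600,400),(500,540),(370,588)]
pts=[(385+a/4,150+b/4) for a,b in pts]
for z in (.045,.05,.055): print(fitc(c,pts,z))
E
```

```text
(array([ 0.64314156, -0.0648554 ]), np.float64(0.10774176484252006), array([ 0.    , -0.0007,  0.0009,  0.0009, -0.0003, -0.0016, -0.0001,
        0.0004,  0.0018, -0.0014]))
(array([ 0.64115271, -0.06773074]), np.float64(0.10571922450539875), array([ 0.    , -0.0007,  0.0008,  0.0009, -0.0003, -0.0016, -0.0001,
        0.0004,  0.0017, -0.0014]))
(array([ 0.63916386, -0.07060607]), np.float64(0.10369668416826347), array([ 0.    , -0.0006,  0.0008,  0.0009, -0.0003, -0.0016, -0.0001,
        0.0004,  0.0017, -0.0014]))
```

```bash
python3 -m pendant '[[[0,0,1],[0,0,0],1],[[0,0,2],[0,0,0],1],[[0,0,2.5],[0,0,0],1],[[0,0,2.5],[0,0,0],1],[[0,0,2.5],[0,0,0],1],[[0,0,2.5],[0,0,0],1],[[0,0,2.5],[0,0,0],1],[[0,0,2.5],[0,0,0],1],[[0,0,2.5],[0,0,0],1],[[0,0,2.5],[0,0,0],1],[[0,0,2.5],[0,0,0],1],[[0,0,2.5],[0,0,0],1],[[0,0,2],[0,0,0],1],[[0,0,0.5],[0,0,0],1],[[0,0,0],[0,0,0],1],[[0,0,0],[0,0,0],1],[[0,0,0],[0,0,0],1]]'
python3 - <<'E'
from h import *
import pickle
c=bot.capture('wrist');save(c,'w9');pickle.dump(c,open('w9.pkl','wb'));s=bot.read_state();print(s['position'],s['force'],s['opening'],s['tcp_rot'][:,2])
p=s['position'];print(np.round(proj(c,(.641,-.0677,.05)),1))
im=c['img'][:,:,::-1];a=cv2.resize(im[150:310,5:175],None,fx=4,fy=4,interpolation=cv2.INTER_CUBIC)
cv2.imwrite('pics/w9z.png',cv2.convertScaleAbs(a,alpha=1.8,beta=20)[:600])
E
```

```text
time_s: 15.67
position: [0.6188, 0.0856, 0.2198]
tcp_rot: [[1.0, -0.0, -0.001], [0.001, -0.001, 1.0], [-0.0, -1.0, -0.001]]
force: [-0.1, -0.3, -1.8]
opening: 0.262
[0.6189408  0.08544901 0.21980321] [-0.28218969 -0.54159043 -1.32285818] 0.26665032275189837 [-6.2414124e-04  9.9999972e-01 -4.1282905e-04]
[ 80.4 236.9]
```

View pics/w9z.png

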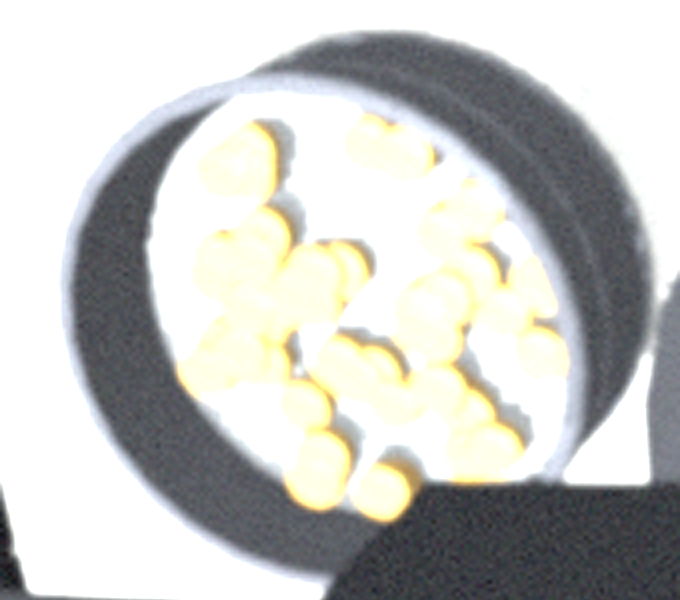

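View pics/w9.png

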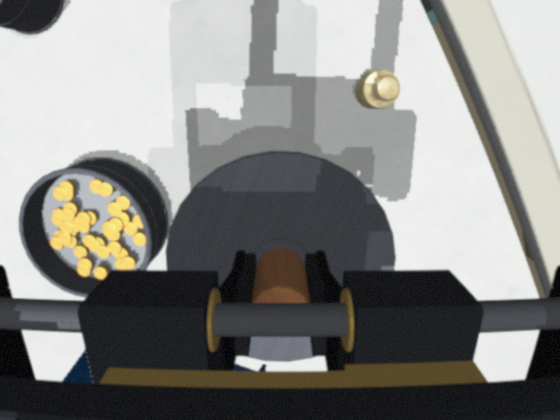

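```bash
python3 - <<'E'
from h import *
import pickle
c=pickle.load(open('w9.pkl','rb'))
pts=[(65,310),(80,210),(130,130),(240,78),(310,76),(400,105),(480,165),(550,255),(585,350),(578,440),(300,575),(180,510),(90,400)]
pts=[(5+a/4,150+b/4) for a,b in pts]
print(fitc(c,pts,.05)); 
X9,_,_=fitc(c,pts,.05)
c8=pickle.load(open('w8.pkl','rb'))
# two-view height
a=proj(c8,(.64115,-.06773,.05)); b=proj(c,(*X9,.05)); print(two([ray(c8,*a),ray(c,*b)]))
E
```

```text
(array([ 0.64021692, -0.06421456]), np.float64(0.10423727290164157), array([ 0.0004, -0.0002,  0.0003,  0.0003,  0.0004, -0.0002, -0.0012,
       -0.0008,  0.0007,  0.0009, -0.0001, -0.0009,  0.0002]))
(array([ 0.64188963, -0.0660633 ,  0.04694302]), [np.float64(0.0004425923353606652), np.float64(0.00044259233536059217)])
```

```bash
python3 -m pendant '[[[0.3,0,-1],[0,0,0],1],[[0.3,0,-2],[0,0,0],1],[[0.3,0,-2.5],[0,0,0],1],[[0.3,0,-2.5],[0,0,0],1],[[0.3,0,-2.5],[0,0,0],1],[[0.3,0,-2.5],[0,0,0],1],[[0.3,0,-1.5],[0,0,0],1],[[0,0,-0.6],[0,0,0],1],[[0,0,0],[0,0,0],1],[[0,1,0],[0,0,0],1],[[0,2,0],[0,0,0],1],[[0,2,0],[0,0,0],1],[[0,2,0],[0,0,0],1],[[0,0.5,0],[0,0,0],1],[[0,0,0],[0,0,0],1],[[0,0,0],[0,0,0],1],[[0,0,0],[0,0,0],1]]'
python3 - <<'E'
from h import *
s=bot.read_state();print(s['position'],s['force'],s['opening'],s['tcp_rot'])
c=bot.capture('side');save(c,'s10')
cv2.imwrite('pics/s10z.png',cv2.resize(c['img'][100:250,240:440],(800,600))[:,:,::-1])
E
```

```text
time_s: 17.13
position: [0.641, -0.0637, 0.1458]
tcp_rot: [[1.0, 0.002, -0.003], [0.003, -0.001, 1.0], [0.002, -1.0, -0.001]]
force: [1.1, -0.3, -1.8]
opening: 0.265
[ 0.64099812 -0.06370046  0.14584449] [ 1.10870831 -0.28870417 -1.77122253] 0.26458323884452944 [[ 9.99993157e-01  2.08357184e-03 -3.05694426e-03]
 [ 3.05800071e-03 -5.04039388e-04  9.99995197e-01]
 [ 2.08202101e-03 -9.99997702e-01 -5.10407503e-04]]
```

View pics/s10z.png

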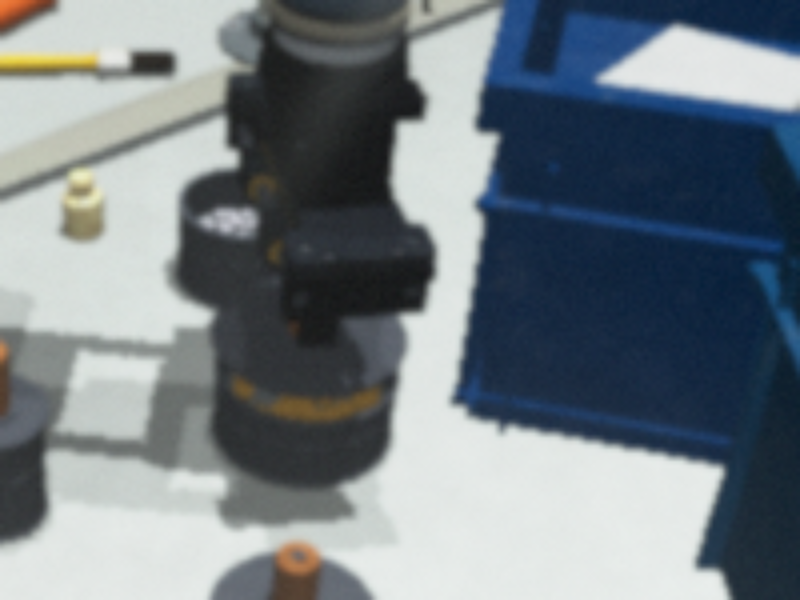

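```bash
python3 -m pendant '[[[0,0.3,-0.23],[0,0,0],1],[[0,0.4,0],[0,0,0],1],[[0,0.4,0],[0,0,0],1],[[0,0.4,0],[0,0,0],1],[[0,0.15,0],[0,0,0],1],[[0,0,0],[0,0,0],1],[[0,0,0],[0,0,0],1]]'
```

```text
time_s: 17.77
position: [0.64, -0.0665, 0.1282]
tcp_rot: [[1.0, -0.001, -0.002], [0.002, 0.0, 1.0], [-0.001, -1.0, 0.0]]
force: [-1.6, -0.1, 0.5]
opening: 0.266
```

```bash
python3 -m pendant '[[[0,0.1,0],[0,0,0],1],[[0,0.1,0],[0,0,0],1],[[0,0,0],[0,0,0],1],[[0,0,0],[0,0,0],1]]'
```

```text
time_s: 18.1
position: [0.64, -0.0665, 0.1281]
tcp_rot: [[1.0, -0.0, -0.002], [0.002, -0.0, 1.0], [-0.0, -1.0, -0.0]]
force: [-4.6, 0.0, 11.3]
opening: 0.268
```

```bash
python3 -m pendant '[[[0,0,0],[0,0,0],0.4],[[0,0,0],[0,0,0],0.4],[[0,0,0],[0,0,0],0.4],[[0,0,0],[0,0,0],0.4],[[0,0,0],[0,0,0],0.4],[[0,0,0],[0,0,0],0.4],[[0,0,0],[0,0,0],0.4],[[0,-1,0],[0,0,0],0.4],[[0,-2,0],[0,0,0],0.4],[[0,-2,0],[0,0,0],0.4],[[0,-2,0],[0,0,0],0.4],[[0,-1,-1],[0,0,0],0],[[0,0,-2],[0,0,0],0],[[-0.4,0,-2.5],[0,0,0],0],[[-0.5,0,-2.5],[0,0,0],0],[[-0.5,0,-2.5],[0,0,0],0],[[-0.5,0,-2.5],[0,0,0],0],[[-0.5,0,-2],[0,0,0],0],[[-0.5,0,-0.8],[0,0,0],0],[[0,0,0],[0,0,0],0]]'
python3 - <<'E'
from h import *
import pickle
s=bot.read_state();print(s['position'],s['force'],s['opening'])
c=bot.capture('wrist');save(c,'w11');pickle.dump(c,open('w11.pkl','wb'));print(proj(c,(.604,-.2225,.052)),proj(c,(.64,-.0665,.094)))
c=bot.capture('side');save(c,'s11')
cv2.imwrite('pics/s11z.png',cv2.resize(c['img'][100:310,220:420],(571,600))[:,:,::-1])
E
```

```text
time_s: 19.77
position: [0.6105, -0.227, 0.2062]
tcp_rot: [[1.0, -0.001, 0.001], [-0.001, -0.0, 1.0], [-0.001, -1.0, -0.0]]
force: [-0.4, -0.0, 0.9]
opening: 0.996
[ 0.61046067 -0.22700377  0.20623035] [-0.38425374 -0.02627655  0.89022725] 0.996330522272657
(np.float64(286.26296809611836), np.float64(207.64383360611674)) (np.float64(530.9359473245111), np.float64(280.5785700833795))
```

View pics/w11.png

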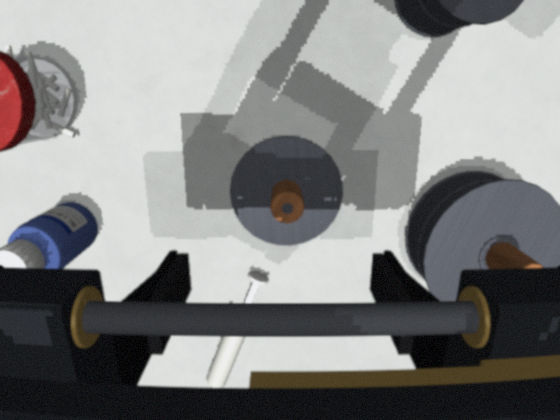

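View pics/s11z.png

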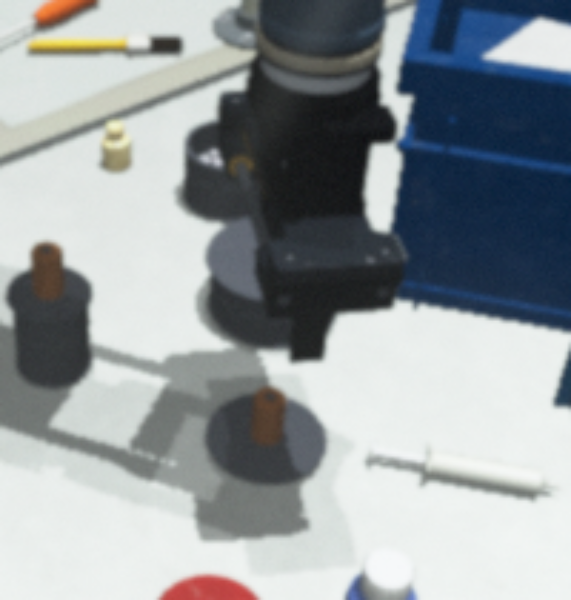

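```bash
python3 -m pendant '[[[0,-1,1],[0,0,0],0],[[0.3,-1,2],[0,0,0],0],[[0.4,-1,2.5],[0,0,0],0],[[0.4,0,2.5],[0,0,0],0],[[0.4,0,2.5],[0,0,0],0],[[0.4,0,2.5],[0,0,0],0],[[0.3,0,2.5],[0,0,0],0],[[0.3,0,2.5],[0,0,0],0],[[0.3,0,2.5],[0,0,0],0],[[0.2,0,2.5],[0,0,0],0],[[0,0,2.5],[0,0,0],0],[[0,0,2.5],[0,0,0],0],[[0,0,2],[0,0,0],0],[[0,0,1],[0,0,0],0],[[0,0,0],[0,0,0],0],[[0,0,0],[0,0,0],0],[[0,0,0],[0,0,0],0]]'
python3 - <<'E'
from h import *
import pickle
c=pickle.load(open('w11.pkl','rb'));print('kM',onz(c,287.5,207.5,.052))
s=bot.read_state();print(s['position'],s['force'],s['opening'])
c=bot.capture('wrist');save(c,'w12');pickle.dump(c,open('w12.pkl','wb'));print(proj(c,(.628,.087,.06)))
E
```

```text
time_s: 21.28
position: [0.6408, 0.0852, 0.2365]
tcp_rot: [[1.0, 0.0, -0.002], [0.002, -0.001, 1.0], [0.0, -1.0, -0.001]]
force: [0.3, 0.1, -0.1]
opening: 0.999
kM [ 0.60389772 -0.221654    0.052     ]
[0.64084698 0.08520041 0.23651592] [ 0.2936179   0.11988826 -0.12485217] 0.9987317177037267
(np.float64(282.3120260861376), np.float64(190.33769688338364))
```

View pics/w12.png

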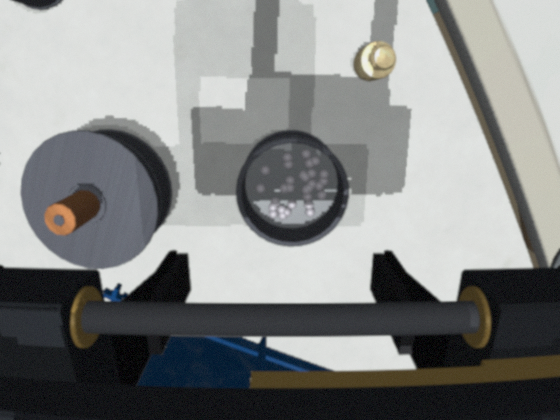

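```bash
python3 - <<'E'
from h import *
im=cv2.imread('pics/w12.png');a=cv2.resize(im[120:255,225:360],(594,594),interpolation=cv2.INTER_CUBIC)
cv2.imwrite('pics/w12z.png',cv2.convertScaleAbs(a,alpha=2,beta=20))
E
```

```text
(no output)
```

View pics/w12z.png

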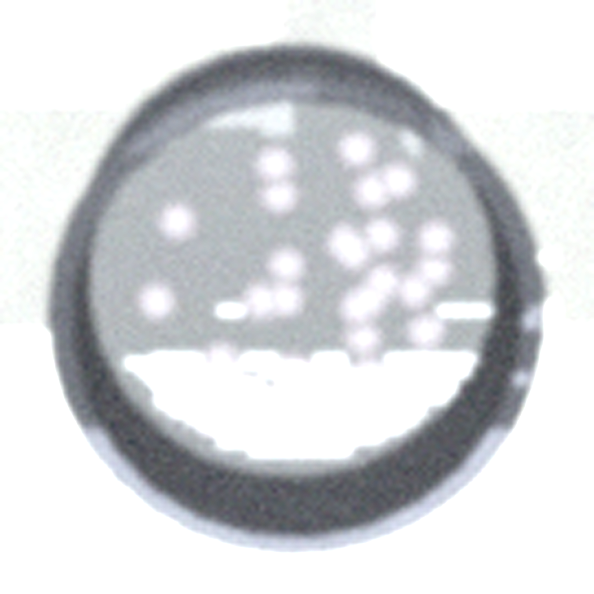

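```bash
python3 - <<'E'
from h import *
import pickle
c=pickle.load(open('w12.pkl','rb'))
pts=[(50,310),(540,305),(295,550),(85,428),(508,428),(180,521),(420,514)]
pts=[(225+a/4.4,120+b/4.4) for a,b in pts]
print(fitc(c,pts,.06))
X=fitc(c,pts,.06)[0]
# overlay of predicted circles for check
im=cv2.imread('pics/w12.png')[120:255,225:360];a=cv2.convertScaleAbs(cv2.resize(im,(594,594),interpolation=cv2.INTER_CUBIC),alpha=2.5,beta=40)
for r,col in((.041,(0,0,255)),(.038,(0,255,0))):
  for t in np.linspace(0,2*np.pi,120):
    u,v=proj(c,(X[0]+r*np.cos(t),X[1]+r*np.sin(t),.06));cv2.circle(a,(int((u-225)*4.4),int((v-120)*4.4)),1,col,-1)
cv2.imwrite('pics/w12o.png',a)
E
```

```text
(array([0.63006342, 0.09439807]), np.float64(0.08203108549390511), array([ 0.0003, -0.0001,  0.0003, -0.0004,  0.    , -0.    , -0.0001]))
```

View pics/w12o.png

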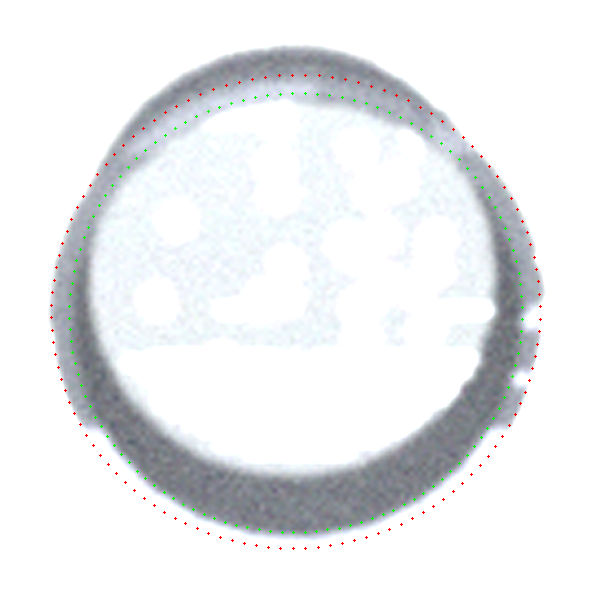

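```bash
python3 -m pendant '[[[0,0,-1],[0,0,0],0],[[-0.3,0,-2],[0,0,0],0],[[-0.4,0,-2.5],[0,0,0],0],[[-0.4,0,-2.5],[0,0,0],0],[[-0.4,0,-2.5],[0,0,0],0],[[-0.4,0,-2.5],[0,0,0],0],[[-0.4,0,-2.5],[0,0,0],0],[[-0.4,0,-2.5],[0,0,0],0],[[-0.4,0,-2.5],[0,0,0],0],[[-0.3,0,-2.5],[0,0,0],0],[[-0.3,0,-2.5],[0,0,0],0],[[0,1,-2.5],[0,0,0],0],[[0,2,-2],[0,0,0],0],[[0,2,-0.7],[0,0,0],0],[[0,2,0],[0,0,0],0],[[0,1.5,0],[0,0,0],0],[[0,0,0],[0,0,0],0],[[0,0,0],[0,0,0],0],[[0,0,0],[0,0,0],0]]'
python3 - <<'E'
from h import *
s=bot.read_state();print(s['position'],s['force'],s['opening'])
c=bot.capture('wrist');save(c,'w13');p=s['position'];print(proj(c,(.6039,-.2217,.052)))
E
```

```text
time_s: 22.92
position: [0.6048, -0.2228, 0.1521]
tcp_rot: [[1.0, 0.001, -0.001], [0.001, -0.001, 1.0], [0.001, -1.0, -0.001]]
force: [-0.2, 0.8, 0.8]
opening: 1.0
[ 0.60475079 -0.22276114  0.15210783] [-0.15796852  0.75061443  0.84623474] 1.0002932592184837
(np.float64(281.52899922442566), np.float64(245.52401325816763))
```

View pics/w13.png

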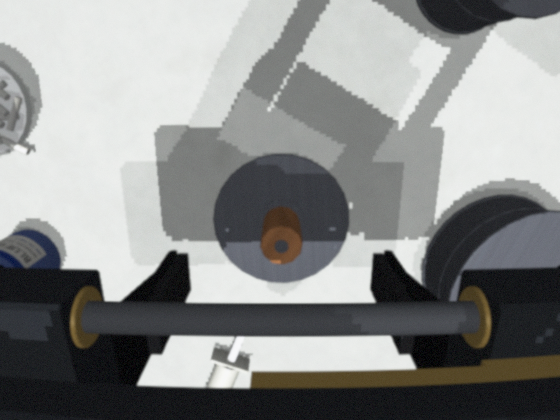

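```bash
python3 -m pendant '[[[-0.1,1.6,0.1],[0,0,0],0],[[0,1.7,0],[0,0,0],0.2],[[0,1.7,0],[0,0,0],0.3],[[0,1.6,0],[0,0,0],0.4],[[0,0,0],[0,0,0],0.5],[[0,0,0],[0,0,0],1],[[0,0,0],[0,0,0],1],[[0,0,0],[0,0,0],1],[[0,0,0],[0,0,0],1],[[0,0,0],[0,0,0],1],[[0,0,0],[0,0,0],1],[[0,0,0],[0,0,0],1],[[0,0,0],[0,0,0],1],[[0,0,0],[0,0,0],1],[[0,0,0],[0,0,0],1],[[0,0,0],[0,0,0],1],[[0,0,0],[0,0,0],1]]'
```

```text
time_s: 24.38
position: [0.6039, -0.2209, 0.0858]
tcp_rot: [[1.0, 0.001, -0.002], [0.002, -0.001, 1.0], [0.001, -1.0, -0.001]]
force: [-0.7, -0.3, 5.4]
opening: 0.266
```

```bash
python3 -m pendant '[[[0,-1.2,0],[0,0,0],1],[[0,-2.5,0],[0,0,0],1],[[0,-2.5,0],[0,0,0],1],[[0,-2.5,0],[0,0,0],1],[[0,-2.5,1],[0,0,0],1],[[0,-2,2],[0,0,0],1],[[0.3,0,2.5],[0,0,0],1],[[0.3,0,2.5],[0,0,0],1],[[0.3,0,2.5],[0,0,0],1],[[0.3,0,2.5],[0,0,0],1],[[0.3,0,2.5],[0,0,0],1],[[0.3,0,2.5],[0,0,0],1],[[0.3,0,2.5],[0,0,0],1],[[0.3,0,2.5],[0,0,0],1],[[0.2,0,2.5],[0,0,0],1],[[0,0,2.5],[0,0,0],1],[[0,0,2.5],[0,0,0],1],[[0,0,1],[0,0,0],1],[[0,0,0],[0,0,0],1],[[0,0,0],[0,0,0],1]]'
python3 - <<'E'
from h import *
s=bot.read_state();print(s['position'],s['force'],s['opening'])
c=bot.capture('wrist');save(c,'w14')
E
```

```text
time_s: 26.05
position: [0.6285, 0.0945, 0.217]
tcp_rot: [[1.0, -0.001, -0.004], [0.004, -0.001, 1.0], [-0.001, -1.0, -0.001]]
force: [-0.4, 0.2, -1.2]
opening: 0.265
[0.62849364 0.09450647 0.21702834] [-0.36531752  0.17541299 -1.23660194] 0.26526280927250967
```

View pics/w14.png

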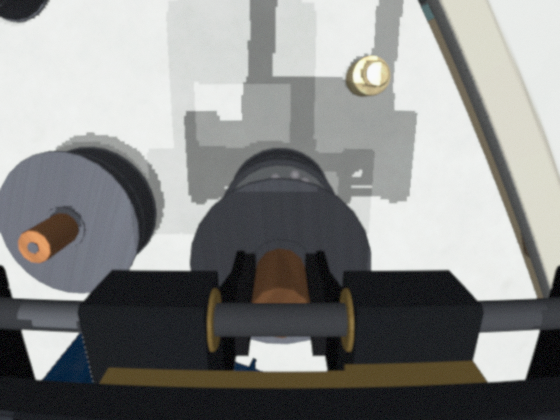

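```bash
python3 -m pendant '[[[0.15,1,0],[0,0,0],1],[[0,2,0],[0,0,0],1],[[0,2,0],[0,0,0],1],[[0,1.2,0],[0,0,0],1],[[0,0,0],[0,0,0],1],[[0,0,0],[0,0,0],1],[[0,0,0],[0,0,0],1]]'
```

```text
time_s: 26.68
position: [0.6311, 0.0939, 0.1558]
tcp_rot: [[1.0, 0.001, -0.001], [0.001, -0.0, 1.0], [0.001, -1.0, -0.0]]
force: [-0.4, -0.1, -0.7]
opening: 0.264
```

```bash
python3 -m pendant '[[[-0.1,0.4,0],[0,0,0],1],[[0,0.5,0],[0,0,0],1],[[0,0.4,0],[0,0,0],1],[[0,0.3,0],[0,0,0],1],[[0,0,0],[0,0,0],1],[[0,0,0],[0,0,0],1]]'; python3 -m pendant '[[[0,0.1,0],[0,0,0],1],[[0,0.1,0],[0,0,0],1],[[0,0.1,0],[0,0,0],1],[[0,0,0],[0,0,0],1],[[0,0,0],[0,0,0],1]]'
```

```text
time_s: 27.18
position: [0.6292, 0.0946, 0.139]
tcp_rot: [[1.0, -0.001, -0.002], [0.002, 0.0, 1.0], [-0.001, -1.0, 0.0]]
force: [0.5, -0.6, -1.8]
opening: 0.263
time_s: 27.6
position: [0.6296, 0.0946, 0.1378]
tcp_rot: [[1.0, 0.001, -0.003], [0.003, -0.0, 1.0], [0.001, -1.0, -0.0]]
force: [-1.2, 0.2, 5.4]
opening: 0.268
```

Contact at the expected height (0.1378). Release, rise and look at all three.

```bash
python3 -m pendant '[[[0,0,0],[0,0,0],0.4],[[0,0,0],[0,0,0],0.4],[[0,0,0],[0,0,0],0.4],[[0,0,0],[0,0,0],0.4],[[0,0,0],[0,0,0],0.4],[[0,0,0],[0,0,0],0.4],[[0,0,0],[0,0,0],0.4],[[0,-1,0],[0,0,0],0.4],[[0,-2,0],[0,0,0],0.4],[[0,-2,0],[0,0,0],0.4],[[0,-2,0],[0,0,0],0.4],[[0,-2,-1],[0,0,0],0.3],[[0,0,-2],[0,0,0],0],[[0,0,-2],[0,0,0],0],[[0,0,-1],[0,0,0],0],[[0,0,0],[0,0,0],0],[[0,0,0],[0,0,0],0],[[0,0,0],[0,0,0],0]]'
python3 - <<'E'
from h import *
s=bot.read_state();p=s['position'];print(p,s['force'],s['opening'])
c=bot.capture('wrist');save(c,'w15')
print([np.round(proj(c,q)) for q in((.6297,.0945,.104),(.64,-.0665,.094))])
c=bot.capture('side');save(c,'s15')
cv2.imwrite('pics/s15z.png',cv2.resize(c['img'][100:300,180:380],(600,600))[:,:,::-1])
E
```

```text
time_s: 29.1
position: [0.6293, 0.0352, 0.2261]
tcp_rot: [[1.0, -0.001, -0.002], [0.002, 0.001, 1.0], [-0.001, -1.0, 0.001]]
force: [-0.4, 0.4, -0.0]
opening: 0.978
[0.62929422 0.0352364  0.22607597] [-0.42981952  0.39680156 -0.01019914] 0.9778169637313691
[array([376., 234.]), array([124., 242.])]
```

View pics/w15.png

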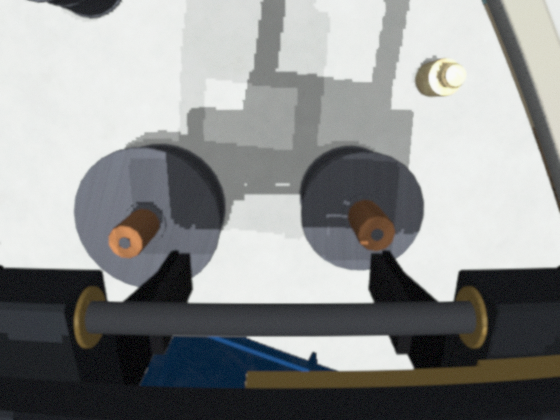

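View pics/s15z.png

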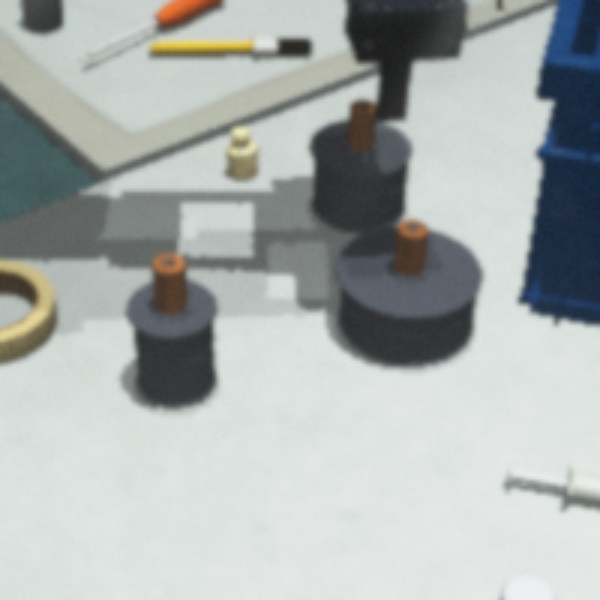

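```bash
python3 - <<'E'
from h import *
s=bot.read_state();print(s['force'],s['qvel'].round(2)); print(bot.hand_in())
E
```

```text
[-0.80850727 -0.57680948  0.41757509] [ 0.13  0.03 -0.03 -0.12 -0.07 -0.1 ]
the job is handed in; nothing more can be done
None
```

I put the small, large and medium lids on their own tins in that order, released each one, and handed the job in at about 29 s.

**Seating height:** each lid touched down at the height expected for a fully seated disc, within about 1 mm. Measured tool heights at contact were 0.148, 0.128 and 0.138 m, with contact forces of about 4–11 N.

**Position and level:** after release, the knob tops appeared in the wrist pictures within about 2 pixels of where I predicted. The side view shows all three lids level and centred by eye.

**Bystanders:** the check weight, the ink bottle and the jar were not approached or touched. The last close-up shows the weight upright. I did not look at the bottle and the jar again after the final placement.

**Disagreements between measurements:**
- The top camera placed things about 2–5 mm further toward negative y than the wrist camera. I relied on wrist views taken near the image centre.
- For the large tin I averaged two oblique wrist views that differed by about 3.5 mm.
- I did not re-measure how well each lid is centred on its tin after the last release.

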